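# Draw a lapping plate from the leaning rack and gauge it

### The job

Draw the copper lapping plate up out of its leaning slot in the rack and stand it upright on its edge, let go, between the open jaws of the bench thickness gauge, centred across the jaws with its large faces parallel to them. Then slide the gauge's movable jaw by its red thumb post gently shut until it presses on the plate, so that the plate is held flat against the fixed jaw. Leave the other two plates in their slots and the yellow puck in front where it lies.

Things in the scene. Friction and masses are not known exactly. Their poses are not given: they have to be found in the camera images.
- plate_copper: Copper-coloured lapping plate, 10 mm thick, 60 mm wide, 80 mm tall, about 0.16 kg. Origin at the centre of its lower edge; z runs up the plate to its top edge, x square to the large faces, y along the width. At the start it stands in one of the three slots of the rack, so its z leans 25 degrees from vertical; the upper 38 mm stick out.
- plate_white: White ceramic lapping plate, 10 mm thick, 60 mm wide, 80 mm tall, about 0.16 kg. Origin at the centre of its lower edge; z runs up the plate to its top edge, x square to the large faces, y along the width. Stands in another slot; to be left there.
- plate_dark: Dark steel lapping plate, 10 mm thick, 60 mm wide, 80 mm tall, about 0.16 kg. Origin at the centre of its lower edge; z runs up the plate to its top edge, x square to the large faces, y along the width. Stands in another slot; to be left there.
- rack: Fixed rack, grey base, blue cheeks, 224 x 84 mm, fins to 65 mm high. Origin at the centre of its underside, z up. Three slots one behind the other along x, 68 mm apart, 13 mm wide, 42 mm deep, 66 mm long in y, between 5 mm fins. Slots and plates lean 25 degrees toward the robot: a plate slides out along (-0.423, 0, 0.906) in the rack frame.
- gauge: Fixed bench thickness gauge: dark steel bed 200 x 72 mm (x -130 to +70), its top 16 mm above the table. Origin on the underside, z up; x is the sliding direction, from the movable to the fixed jaw. The fixed jaw face is square to x, at x = +30 mm, 64 mm wide in y, reaching z = 56 mm.
- gauge_seat (a point): Point on top of the gauge's bed (16 mm up) where the centre of the plate's lower edge lies when the plate stands flat against the fixed jaw: 5 mm in front of the fixed jaw's face, centred across it.
- gauge_jaw (a joint): Position of the movable jaw in m: 0 = fully open (40 mm gap), growing as it closes; gap = 0.040 minus this value, so 0.030 when shut on a 10 mm plate. The jaw is 60 mm wide, reaches z = 56 mm, slides with about 1 N of friction and stays where it is left.
- jaw_post (a point): Centre of the top of the red thumb post on the movable jaw, 86 mm above the table; moves with the jaw. It pushes the jaw through a spring that gives 1 mm per 1.2 N, up to 8 mm. The post is 16 mm along the gauge's x, 20 mm along y, and stands free for the upper 43 mm; unloaded it is 54 mm behind the jaw's face.
- puck_f: Small round yellow resin puck, 38 mm across, 18 mm high, lying in front of the work near the middle; origin at the centre of its underside. To be left alone.
There are look-alikes about, which are no part of the job. Several things have the shape of the plate_copper; the one meant has the colours described above.

How it is judged:
By the outcome, as a careful person would: the job done as asked, in the order asked, and still so for the second after the job is handed in, with the robot touching nothing.
It also fails if it takes over 59 s, if anything falls off the work surface, if the arm or the gripper's body presses on something with over 40 N, if the wrist force passes 120 N, or if a joint passes its speed limit or range.

### The arm

A 6-joint arm with a two-finger parallel gripper is mounted at the origin on a cart in front of the work surface, level with it; the furniture and walls round the work are solid. World frame = base frame: x ahead of the robot, y to its left, z up, the work surface at z = 0. Lengths are in m, angles in rad, forces in N, time in s.
With the tool pointing down it reaches from about 0.425 to 0.95 m from the base axis. Payload 3.5 kg.
Tool frame: the origin (TCP) lies on the centre line of the jaws, within the pads' length; the fingertips stand 19 mm ahead of it and the grasp point (between the pads) is the TCP; z points along the fingers, y is the line along which they close (so a half turn about z gives the same grasp; the last joint's range is limited). The gripper opens to 85 mm and grips with 20 to 120 N. Pads are 22 mm wide; open, the fingers measure 114 mm over their backs; the gripper's body (76 mm by 85 mm) begins 54 mm behind the grasp point. The pads swing forward as they close: fully open they stand 13 mm farther back than shut.
Start: joints at [-1.357, 0.286, 1.577, -0, 1.279, -0.15], TCP at [0.24, -0.631, 0.25] pointing down, gripper open.
Joint ranges: [-2.77, 2.77], [-0.9, 2.22], [0.21, 2.48], [-1.53, 4.67], [0.24, 2.81], [-2.84, 2.84]. Speed limits (rad/s): [2.79, 2.79, 3.14, 3.14, 3.14, 3.14].

### API

Orientations are given as a unit quaternion [x, y, z, w].
In Python, from plant import ctrl, imaging gives the robot as it stands. The module is installed in compiled form; this text tells all that it offers.
- The arm moves only by the shell command python3 -m handwheel 'ROWS' [OPENING] [FORCE]. ROWS is JSON, one flat list of numbers, 6 for each row, row after row: the shift along the world's x, y, z in units of 150 mm (1.0 is 150 mm), then the turn, a rotation vector about the world's x, y, z in units of 90 degrees (1.0 is 90 degrees). In form: [tx, ty, tz, rx, ry, rz, tx, ty, tz, rx, ry, rz, ...]. A call has 1 to 5 rows; each row shifts and turns the commanded pose from where the row before left it; what a row does not reach is not made up. A row lasts 1/12 s, in which the tool goes at most 41.7 mm and 7.16 degrees, less where a joint would pass 70% of its speed; a pose out of reach is approached as far as the arm can. A call with a number of a shift or a turn outside -1 to 1 is refused whole. A call with a gripper value outside its range is refused whole. OPENING is the opening, from 0 (shut) to 1 (fully open), set as the call begins (- or left out, the last holds). The fingers move at their own pace and stop on an object; FORCE is the grip in N (left out, the last holds). Time passes only in rows, so rows that do not move let the fingers close. It gives the time, the measured TCP pose, the force, the opening and the grip force at its end, in the units of the state.
- ctrl.get_state(): the state, without advancing time (a new reading comes with each control period).
- imaging.read_camera(name): name is "scene" or "top"; returns (picture, depth): 420x560x3 uint8, blue, green, red; 420x560 float32, m along the optical axis (not along the pixel's ray), 0 where there is no reading.
- imaging.get_calibration(name): a dict with "fovy" (degrees; the focal length in pixels is half the picture's height over the tangent of half this angle, whatever the lens; pixels are square), "cx", "cy" (the principal point, pixels), "R" (3x3) and "t" (3): a world point X has camera coordinates R X + t. Camera axes: x right, y down, z forward; pixel columns grow to the right and rows downward; lengths in m; the calibration is good to about 2 mm. A picture is of the moment at which its call begins. get_calibration takes no time and is no camera call.
- ctrl.sign_off(): hands the job in; it is judged then, once.
The state is a dict: "time": time; "qpos": joint angles; "dq": joint speeds; "joint_efforts": joint torques, N m; "eef_pos": TCP position; "tcp_rot": TCP orientation; "contact_force": force on the tool from outside, world axes, zero at the start; "wrist_torque": the same for the moment, N m; "opening": opening from 0.0 (shut) to 1.0 (fully open); "finger_force": force on a finger pad.
Only numpy, scipy, OpenCV 4.12 (cv2) and the standard library are available. Lean on these libraries where they do the work, as an engineer would, in place of code of your own. Each camera call takes 0.05 s, during which the arm holds its last target. There are 200 camera calls.

## Working session

There is one attempt and no reset: what is moved stays moved. The work goes in short steps, Python scripts to look and compute and a shell command to move; the robot and the scene stay as the last step left them, time stands still between calls to the robot, and variables do not carry over. Pictures are saved under pics/ and viewed, at most 10 in all, crops included, and the job is handed in when it is done.

```bash
mkdir -p pics; cat > h.py <<'E'
import numpy as np,cv2
from plant import ctrl,imaging
def snap(n,f=None):
    im,d=imaging.read_camera(n)
    if f: cv2.imwrite('pics/'+f,im)
    np.savez('/tmp/'+n+'.npz',im=im,d=d); return im,d
def load(n):
    z=np.load('/tmp/'+n+'.npz'); return z['im'],z['d']
def cal(n):
    c=imaging.get_calibration(n); f=210/np.tan(np.radians(c['fovy'])/2)
    return c,f,np.array(c['R']),np.array(c['t'])
def world(n,d):
    c,f,R,t=cal(n); v,u=np.mgrid[:d.shape[0],:d.shape[1]]
    P=np.stack([(u-c['cx'])/f*d,(v-c['cy'])/f*d,d],-1)
    return (P-t)@R   # R^T (P-t)
E
python3 - <<'E'
from h import *
a,_=snap('scene','s0.png');b,_=snap('top','t0.png')
for n in('scene','top'):
    print(imaging.get_calibration(n))
print(ctrl.get_state())
E
```

```text
{'fovy': 46.00760048533486, 'cx': 283.6780677537509, 'cy': 207.8222579430477, 'R': array([[ 0.69015001, -0.72347451, -0.01666144],
       [-0.35385728, -0.31729563, -0.87983436],
       [ 0.63125113,  0.61311347, -0.4749883 ]]), 't': array([-0.38119728,  0.29825601,  0.56800312])}
{'fovy': 43.83300351755615, 'cx': 288.73561296355, 'cy': 208.80671052641338, 'R': array([[-0.01870847, -0.9996136 , -0.02055846],
       [-0.9841907 ,  0.02203408, -0.17573608],
       [ 0.17612116,  0.01694569, -0.98422263]]), 't': array([0.04128389, 0.59471012, 0.91456592])}
{'time': 0.1, 'qpos': array([-1.35699853e+00,  2.87103927e-01,  1.57806208e+00,  2.74016777e-05,
        1.27862513e+00, -1.50019609e-01]), 'dq': array([-0.00165481, -0.00309635, -0.00329687, -0.00076014,  0.00175719,
        0.00027542]), 'joint_efforts': array([ 5.69152835e-04, -4.07296050e+01, -2.93699706e+01, -1.50189735e-04,
        3.41773281e-03,  4.99080031e-06]), 'eef_pos': array([ 0.24009345, -0.63024586,  0.24905052]), 'tcp_rot': array([ 9.83500309e-01,  1.80903108e-01, -2.19387426e-05, -1.09910270e-03]), 'contact_force': array([ 0.36382444, -0.68921366,  0.25567557]), 'wrist_torque': array([ 0.0322088 , -0.07613295, -0.0912554 ]), 'finger_force': 0.0, 'opening': 0.9964697462938501}
```

View pics/s0.png

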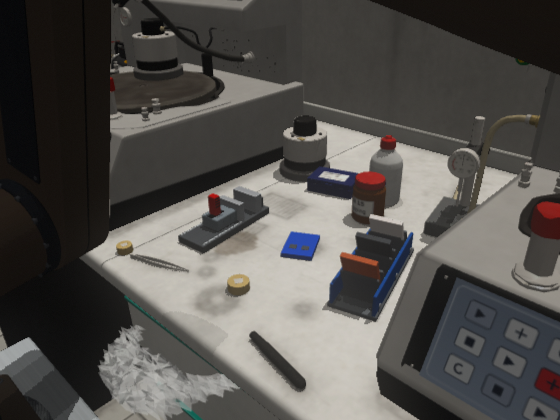

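View pics/t0.png

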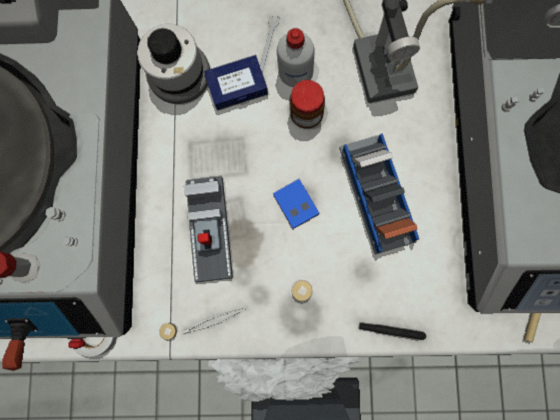

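The scene view shows the rack with copper in the near slot (360,266), dark (375,243) and white (388,226) behind it. The gauge, with its red post, is at (215,205). In the top view copper is at (397,228), dark at (383,190), white at (373,158), and the gauge runs from (203,185) to (212,280) with its post at (205,238). Of the three plates, only the orange-brown one at top (397,228) is copper, so I'll confirm it in an enlarged crop.

```bash
python3 - <<'E'
from h import *
im,d=load('top'); s,_=load('scene')
A=cv2.resize(im[130:260,335:425],None,fx=4.4,fy=4.4,interpolation=2)
B=cv2.resize(im[165:295,165:255],None,fx=4.4,fy=4.4,interpolation=2)
cv2.imwrite('pics/c1.png',np.hstack([A,B]))
W=world('top',d)
hsv=cv2.cvtColor(im,cv2.COLOR_BGR2HSV)
def rep(m,name):
    m=m&(d>0); P=W[m]; 
    for lo in range(0,110,10):
        q=P[(P[:,2]>lo/1e3)&(P[:,2]<=(lo+10)/1e3)]
        if len(q)>8: print(name,lo,len(q),q.mean(0).round(4),cv2.minAreaRect((q[:,:2]*1000).astype(np.float32)))
H,S,V=cv2.split(hsv); box=np.zeros(H.shape,bool); box[130:260,335:425]=1
rep(box&(H<15)&(S>120),'cop'); rep(box&(H>100)&(H<130)&(S>150),'blue')
g=np.zeros(H.shape,bool); g[165:295,175:240]=1
rep(g,'gauge'); rep(g&((H<6)|(H>174))&(S>150),'post')
E
```

```text
cop 0 11 [ 0.5478 -0.1752  0.0076] ((547.9140625, -175.86622619628906), (1.0129725933074951, 41.92560958862305), 15.821895599365234)
cop 50 26 [ 0.5642 -0.1588  0.0571] ((564.8963623046875, -159.93008422851562), (8.533225059509277, 58.422447204589844), 22.786428451538086)
cop 60 70 [ 0.5614 -0.1586  0.0649] ((562.1585083007812, -159.59078979492188), (10.355042457580566, 56.770225524902344), 21.886917114257812)
cop 70 76 [ 0.5563 -0.159   0.0754] ((557.520751953125, -161.34860229492188), (10.223791122436523, 58.0329704284668), 23.019512176513672)
cop 80 78 [ 0.5516 -0.162   0.0855] ((547.9857788085938, -163.79949951171875), (16.183696746826172, 56.234466552734375), 16.1484375)
cop 90 201 [ 0.5455 -0.1659  0.0936] ((545.6561889648438, -165.67181396484375), (11.441924095153809, 58.65410614013672), 15.436999320983887)
blue 10 39 [ 0.6274 -0.1401  0.0172] ((624.5171508789062, -141.6005859375), (206.10523986816406, 72.80603790283203), 15.709821701049805)
blue 20 131 [ 0.6165 -0.1369  0.025 ] ((625.5565795898438, -141.13243103027344), (207.64390563964844, 73.43000030517578), 15.765989303588
[... 1213 characters left out ...]
28125), 5.782829761505127)
gauge 70 15 [0.5392 0.1786 0.0748] ((539.22802734375, 181.53790283203125), (13.04296875, 21.438369750976562), 21.913442611694336)
gauge 80 102 [0.542  0.1825 0.085 ] ((541.7242431640625, 183.40426635742188), (16.072067260742188, 20.778291702270508), 0.2777063548564911)
post 50 9 [0.535  0.1804 0.0559] ((534.9083251953125, 180.47747802734375), (0.85467928647995, 12.966069221496582), 6.915192127227783)
post 70 11 [0.5379 0.1769 0.0747] ((536.9488525390625, 177.19509887695312), (7.569023132324219, 16.442157745361328), 39.9726676940918)
post 80 93 [0.5416 0.1818 0.0852] ((541.9625854492188, 182.3603973388672), (15.42847728729248, 18.564666748046875), 7.454422473907471)
```

View pics/c1.png

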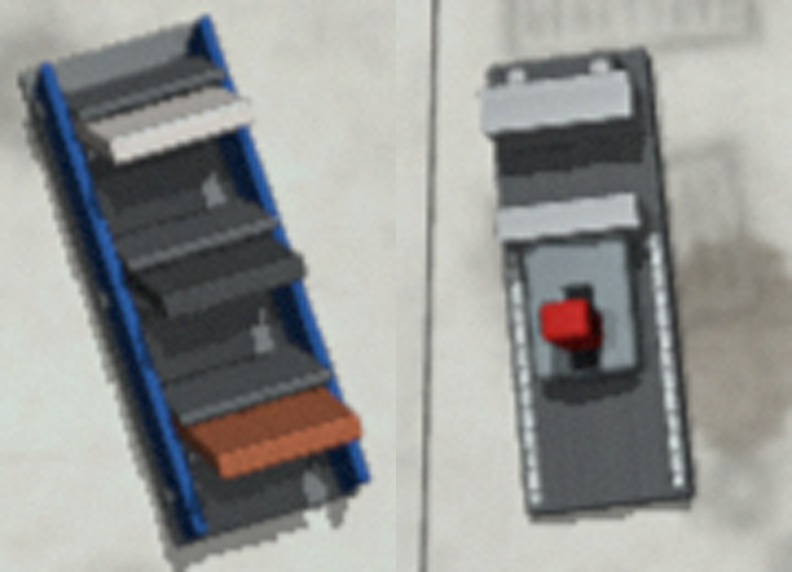

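The crop shows the orange-copper plate (crop 270,430; full 397,228) in the front slot, dark and white behind it, and the gauge jaws open with the red post at crop (565,320). Next I'll refine the frames and check the height of the machine on the right.

```bash
python3 - <<'E'
from h import *
def fr(yaw):
    c,s=np.cos(yaw),np.sin(yaw); return np.array([[c,-s],[s,c]])
gy=np.radians(5.8); go=np.array([.5993,.1890])
ry=np.radians(15.8); ro=np.array([.6255,-.1412])
for n in('top','scene'):
    im,d=load(n) ; W=world(n,d).reshape(-1,3); ok=d.ravel()>0
    hs=cv2.cvtColor(im,cv2.COLOR_BGR2HSV).reshape(-1,3)
    q=(W[:,:2]-go)@fr(gy); z=W[:,2]
    m=ok&(abs(q[:,1])<.03)&(abs(z-.056)<.005)&(q[:,0]>-.15)&(q[:,0]<.08)
    h,e=np.histogram(q[m,0]*1e3,np.arange(-80,80,4)); print(n,'jaws',[(int(a),int(b)) for a,b in zip(e,h) if b])
    m=ok&(abs(q[:,0]+.06)<.05)&(abs(q[:,1])<.036)&(z>.08)&(z<.095)
    print('post',q[m].mean(0),np.percentile(q[m],[5,95],axis=0).round(4).tolist(),z[m].mean())
    m=ok&(abs(z-.056)<.004)&(q[:,0]>.03)&(q[:,0]<.06)&(abs(q[:,1])<.05); print('fixed y',np.percentile(q[m,1],[2,98]))
    # bed
    m=ok&(abs(z-.016)<.004)&(abs(q[:,0]+.03)<.11)&(abs(q[:,1])<.045)
    print('bed',cv2.minAreaRect((W[m,:2]*1e3).astype(np.float32)), np.percentile(q[m],[.5,99.5],axis=0).round(4).tolist())
    r=(W[:,:2]-ro)@fr(ry)
    m=ok&(hs[:,0]<15)&(hs[:,1]>120)&(abs(r[:,0]+.075)<.06)&(abs(r[:,1])<.05)&(z>.04)
    P=np.c_[r[m],z[m]]; a=np.radians(25); along=P@np.array([-np.sin(a),0,np.cos(a)]); perp=P@np.array([np.cos(a),0,np.sin(a)])
    t=along>along.max()-.004
    print('cop perp',np.percentile(perp,[2,10,50,90,98]).round(4),'along',np.percentile(along,[2,50,90,98]).round(4),'y',np.percentile(P[:,1],[2,98]).round(4))
    if n=='top':
        m=ok&(W[:,1]<-.22)&(W[:,1]>-.45)&(z>.12); print('mach',W[m].min(0),W[m].max(0))
        m=ok&(hs[:,0]>100)&(hs[:,0]<130)&(hs[:,1]>150)&(abs(r[:,0])<.14)&(abs(r[:,1])<.06)
        print('rack blue',np.percentile(r[m],[1,99],axis=0).round(4).tolist())
E
```

```text
top jaws [(-68, 9), (-64, 3), (-60, 2), (-56, 1), (-52, 1), (-20, 28), (-16, 70), (-12, 69), (-8, 65), (-4, 14), (28, 54), (32, 66), (36, 68), (40, 64), (44, 67), (48, 32)]
post [-0.05762151 -0.00064466] [[-0.065, -0.0095], [-0.0504, 0.0083]] 0.08502754669994446
fixed y [-0.03129707  0.03033694]
bed ((569.4898681640625, 185.95901489257812), (199.5814208984375, 72.4587173461914), 5.829284191131592) [[-0.1292, -0.036], [0.0676, 0.0355]]
cop perp [-0.0416 -0.0397 -0.0331 -0.0322 -0.0317] along [0.0769 0.1118 0.1216 0.1231] y [-0.0294  0.0273]
mach [ 0.41880905 -0.44132037  0.12000671] [ 0.96198236 -0.22001876  0.37240272]
rack blue [[-0.1031, -0.0397], [0.1025, 0.0368]]
scene jaws [(-72, 9), (-68, 25), (-64, 4), (-60, 6), (-56, 4), (-24, 13), (-20, 47), (-16, 22), (-12, 24), (-8, 14), (24, 26), (28, 41), (32, 21), (36, 19), (40, 25), (44, 19), (48, 1)]
post [-0.06224515 -0.00595188] [[-0.0683, -0.0129], [-0.0544, 0.0044]] 0.08465453459989893
fixed y [-0.0344153   0.02886064]
bed ((565.9489135742188, 182.17796325683594), (199.2225799560547, 74.57482147216797), 5.81990909576416) [[-0.1328, -0.0401], [0.0645, 0.0314]]
cop perp [-0.0455 -0.0449 -0.0437 -0.0375 -0.0356] along [0.0855 0.1183 0.1229 0.1239] y [-0.0349  0.0202]
```

```bash
cat >> h.py <<'E'
from scipy.spatial.transform import Rotation as Ro
def rack_tool(tilt=25,yaw=15.8):
    a=np.radians(tilt); z=np.array([-np.sin(a),0,np.cos(a)]); x=np.array([np.cos(a),0,np.sin(a)])
    return Ro.from_euler('z',yaw,degrees=True).as_matrix()@np.c_[[0,1,0],x,-z]
def todo(p,R):
    s=ctrl.get_state(); d=(np.array(p)-s['eef_pos']); r=(Ro.from_matrix(R)*Ro.from_quat(s['tcp_rot']).inv()).as_rotvec()
    print('pos',s['eef_pos'].round(4),'t',round(s['time'],2),'F',s['contact_force'].round(1),'op',round(s['opening'],3),'ff',round(s['finger_force'],1))
    print('shift units',(d/.15).round(4),'turn units',(r/(np.pi/2)).round(4),'rows',round(max(np.linalg.norm(d)/.0417,np.linalg.norm(r)/np.radians(7.16)),1))
def rackpt(perp,along,y,yaw=15.8,o=(.6255,-.1412)):
    a=np.radians(25); v=perp*np.array([np.cos(a),0,np.sin(a)])+along*np.array([-np.sin(a),0,np.cos(a)]); v[1]=y
    return Ro.from_euler('z',yaw,degrees=True).as_matrix()@v+np.array([*o,0])
E
python3 -m handwheel '[0.05,0.27,0,0,0,0.079, 0.05,0.27,0,0,0,0.079, 0.05,0.27,0,0,0,0.079, 0.05,0.27,0,0,0,0.079, 0.05,0.27,0,0,0,0.079]' 0.5
python3 -m handwheel '[0.05,0.27,0,0,0,0.079, 0.07,0.26,0,0,0,0.079, 0.1,0.24,0,0,0,0.079, 0.15,0.2,0,0,0,0.079, 0.15,0.2,0,0,0,0.079]'
python3 -c "
from h import *
p=rackpt(-.0385,.1235-.014,-.003);q=rackpt(-.0385,.1235+.075,-.003);print(p,q);todo(q,rack_tool())"
```

```text
time: 0.52
eef_pos: [0.2776, -0.4261, 0.2494]
tcp_rot: [0.88, 0.475, 0.0, -0.001]
contact_force: [1.3, 0.4, 0.4]
opening: 0.496
finger_force: 0.0
time: 0.93
eef_pos: [0.3557, -0.2508, 0.2501]
tcp_rot: [0.693, 0.721, -0.0, 0.0]
contact_force: [0.5, -0.7, -0.2]
opening: 0.502
finger_force: 0.0
[ 0.54821404 -0.16618752  0.0829699 ] [ 0.51202211 -0.1764288   0.16363129]
pos [ 0.3557 -0.2508  0.2501] t 0.93 F [ 0.5 -0.7 -0.2] op 0.502 ff 0.0
shift units [ 1.0419  0.4958 -0.5765] turn units [ 0.0438 -0.2748  0.1483] rows 4.6
```

```bash
python3 -m handwheel '[0.208,0.1,-0.115,0.009,-0.055,0.03, 0.208,0.1,-0.115,0.009,-0.055,0.03, 0.208,0.1,-0.115,0.009,-0.055,0.03, 0.208,0.1,-0.115,0.009,-0.055,0.03, 0.208,0.1,-0.115,0.009,-0.055,0.03]'
python3 -m handwheel '[0,0,0,0,0,0,0,0,0,0,0,0]'
python3 - <<'E'
from h import *
q=rackpt(-.0385,.1235+.075,-.003);todo(q,rack_tool())
a,_=snap('top');b,_=snap('scene')
A=cv2.resize(a[140:290,320:450],None,fx=3,fy=3,interpolation=2);B=cv2.resize(b[180:330,280:410],None,fx=3,fy=3,interpolation=2)
cv2.imwrite('pics/p1.png',np.hstack([A,B]))
E
```

```text
time: 1.35
eef_pos: [0.5129, -0.1767, 0.1636]
tcp_rot: [0.589, 0.778, 0.175, 0.131]
contact_force: [-0.6, -0.2, 0.5]
opening: 0.499
finger_force: 0.0
time: 1.52
eef_pos: [0.5108, -0.1764, 0.1617]
tcp_rot: [0.59, 0.778, 0.174, 0.127]
contact_force: [-0.4, -1.0, -0.2]
opening: 0.501
finger_force: 0.0
pos [ 0.5108 -0.1764  0.1617] t 1.52 F [-0.4 -1.  -0.2] op 0.501 ff 0.0
shift units [ 0.0083 -0.0003  0.013 ] turn units [-0.0041 -0.0034  0.0002] rows 0.1
```

View pics/p1.png

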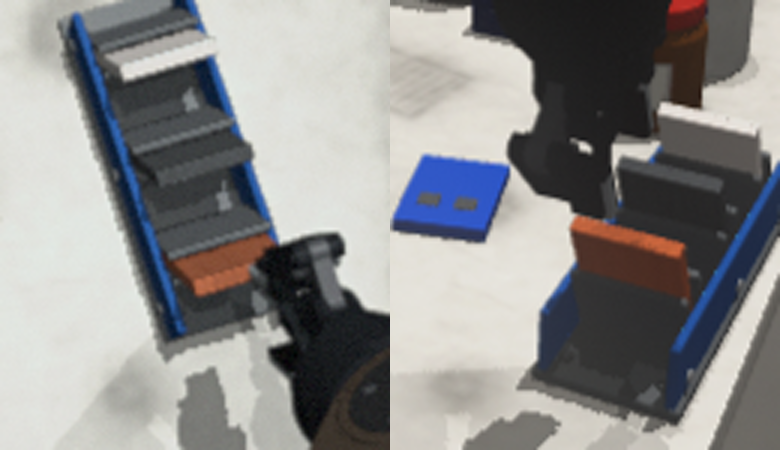

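The top view shows the fingers approaching above copper at crop (215,260), lined up along its lean. In the scene view the gripper sits behind and above it. I'll descend along the lean.

```bash
python3 -m handwheel '[0.052,0.0135,-0.105,-0.001,-0.001,0, 0.052,0.0135,-0.105,-0.001,-0.001,0, 0.052,0.0135,-0.105,-0.001,-0.001,0, 0.052,0.0135,-0.105,0,0,0, 0,0,0,0,0,0]'
python3 - <<'E'
from h import *
todo(rackpt(-.0385,.1235-.0135,-.003),rack_tool())
a,_=snap('top');b,_=snap('scene')
A=cv2.resize(a[160:280,340:450],None,fx=3.6,fy=3.6,interpolation=2);B=cv2.resize(b[200:320,310:420],None,fx=3.6,fy=3.6,interpolation=2)
cv2.imwrite('pics/p2.png',np.hstack([A,B]))
E
```

```text
time: 2.03
eef_pos: [0.5423, -0.1697, 0.0997]
tcp_rot: [0.59, 0.778, 0.173, 0.131]
contact_force: [-0.4, 0.6, -0.4]
opening: 0.501
finger_force: 0.0
pos [ 0.5423 -0.1697  0.0997] t 2.03 F [-0.4  0.6 -0.4] op 0.501 ff 0.0
shift units [ 0.0382  0.0229 -0.1085] turn units [-0.0001  0.001   0.0013] rows 0.4
```

View pics/p2.png

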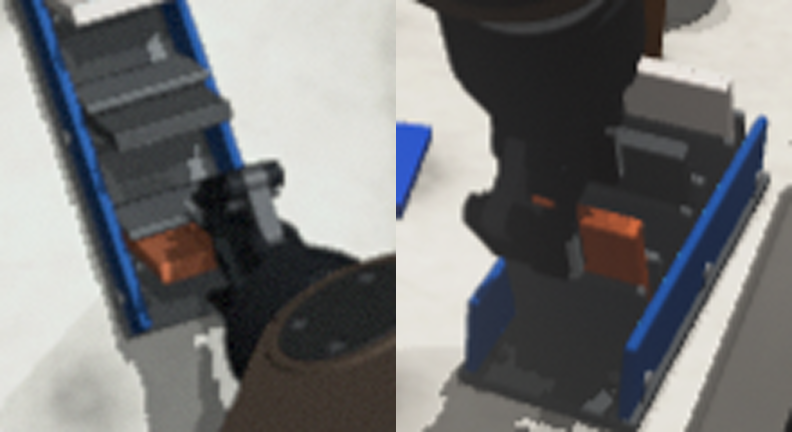

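The plate (top crop 175,250; scene crop 610,245) is straddled by the fingers. I'll finish the descent and close.

```bash
python3 -m handwheel '[0.019,0.011,-0.054,0,0,0, 0.019,0.011,-0.054,0,0,0,0,0,0,0,0,0]'
python3 -m handwheel '[0,0,0,0,0,0,0,0,0,0,0,0,0,0,0,0,0,0,0,0,0,0,0,0,0,0,0,0,0,0]' 0 40
python3 -m handwheel '[0,0,0,0,0,0,0,0,0,0,0,0,0,0,0,0,0,0]'
python3 -c "
from h import *
todo(rackpt(-.0385,.1235-.0135,-.003),rack_tool());print(ctrl.get_state()['wrist_torque'])"
```

```text
time: 2.38
eef_pos: [0.5482, -0.1661, 0.0841]
tcp_rot: [0.589, 0.778, 0.173, 0.132]
contact_force: [-0.4, -1.1, -0.7]
opening: 0.501
finger_force: 0.0
time: 2.8
eef_pos: [0.5487, -0.1666, 0.0852]
tcp_rot: [0.589, 0.778, 0.173, 0.133]
contact_force: [-0.7, -0.6, 1.2]
opening: 0.108
finger_force: 42.9
time: 3.05
eef_pos: [0.5487, -0.1666, 0.0852]
tcp_rot: [0.589, 0.778, 0.173, 0.133]
contact_force: [-1.9, 0.4, 2.2]
opening: 0.108
finger_force: 43.1
pos [ 0.5487 -0.1666  0.0852] t 3.05 F [-1.9  0.4  2.2] op 0.108 ff 43.1
shift units [-0.0046  0.0021 -0.0118] turn units [0.0009 0.0028 0.0009] rows 0.0
[-0.09126557  0.38663111 -0.00311987]
```

```bash
python3 -m handwheel '[-0.0163,-0.0046,0.0362,0,0,0, -0.0326,-0.0092,0.0725,0,0,0, -0.0326,-0.0092,0.0725,0,0,0, -0.0326,-0.0092,0.0725,0,0,0]' - 50
python3 -m handwheel '[-0.0326,-0.0092,0.0725,0,0,0, -0.0326,-0.0092,0.0725,0,0,0, -0.0326,-0.0092,0.0725,0,0,0, -0.0326,-0.0092,0.0725,0,0,0]'
python3 -m handwheel '[-0.02,-0.01,0.2,0,0,0, 0,0,0.2,0,0,0, 0,0,0.2,0,0,0,0,0,0,0,0,0]'
python3 -c "
from h import *
todo([.61,.185,.20],rack_tool(0,5.8))"
```

```text
time: 3.38
eef_pos: [0.5306, -0.1708, 0.1227]
tcp_rot: [0.589, 0.778, 0.173, 0.132]
contact_force: [0.8, 0.0, -1.4]
opening: 0.113
finger_force: 48.7
time: 3.72
eef_pos: [0.5111, -0.1764, 0.1664]
tcp_rot: [0.589, 0.778, 0.173, 0.132]
contact_force: [-0.6, -0.1, -1.8]
opening: 0.108
finger_force: 48.7
time: 4.05
eef_pos: [0.5113, -0.18, 0.2642]
tcp_rot: [0.588, 0.778, 0.173, 0.139]
contact_force: [1.3, 0.0, -0.1]
opening: 0.111
finger_force: 49.1
pos [ 0.5113 -0.18    0.2642] t 4.05 F [ 1.3  0.  -0.1] op 0.111 ff 49.1
shift units [ 0.6579  2.4335 -0.4281] turn units [-0.0457  0.282  -0.1095] rows 9.2
```

```bash
python3 -m handwheel '[0.066,0.243,0,-0.0046,0.0282,-0.011, 0.066,0.243,0,-0.0046,0.0282,-0.011, 0.066,0.243,0,-0.0046,0.0282,-0.011, 0.066,0.243,0,-0.0046,0.0282,-0.011, 0.066,0.243,0,-0.0046,0.0282,-0.011]'
python3 -m handwheel '[0.066,0.243,-0.086,-0.0046,0.0282,-0.011, 0.066,0.243,-0.086,-0.0046,0.0282,-0.011, 0.066,0.243,-0.086,-0.0046,0.0282,-0.011, 0.066,0.243,-0.086,-0.0046,0.0282,-0.011, 0.066,0.243,-0.086,-0.0046,0.0282,-0.011]'
python3 -m handwheel '[0,0,0,0,0,0,0,0,0,0,0,0]'
python3 - <<'E'
from h import *
todo([.61,.185,.20],rack_tool(0,5.8))
a,_=snap('top');b,_=snap('scene')
A=cv2.resize(a[165:295,160:260],None,fx=3.9,fy=3.9,interpolation=2);B=cv2.resize(b[130:260,170:270],None,fx=3.9,fy=3.9,interpolation=2)
cv2.imwrite('pics/p3.png',np.hstack([A,B]))
E
```

```text
time: 4.47
eef_pos: [0.5578, 0.0058, 0.2554]
tcp_rot: [0.636, 0.765, 0.086, 0.063]
contact_force: [0.6, 0.4, -1.9]
opening: 0.108
finger_force: 49.1
time: 4.88
eef_pos: [0.6073, 0.1884, 0.1899]
tcp_rot: [0.672, 0.74, -0.002, -0.007]
contact_force: [-0.0, -0.5, -1.2]
opening: 0.111
finger_force: 49.1
time: 5.05
eef_pos: [0.6066, 0.1882, 0.1878]
tcp_rot: [0.671, 0.742, -0.003, -0.008]
contact_force: [0.1, -1.1, -1.0]
opening: 0.113
finger_force: 49.2
pos [0.6066 0.1882 0.1878] t 5.05 F [ 0.1 -1.1 -1. ] op 0.113 ff 49.2
shift units [ 0.0229 -0.021   0.0814] turn units [-0.0044 -0.0098  0.0004] rows 0.3
```

View pics/p3.png

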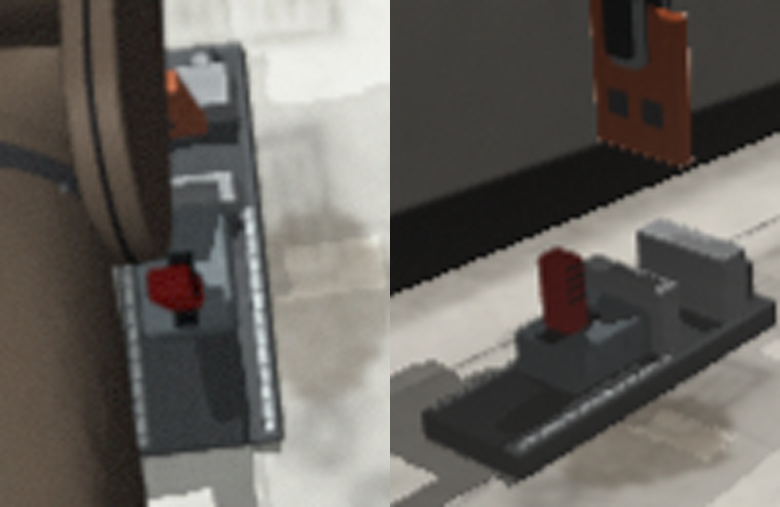

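The scene view shows the plate hanging above the jaws (lower corners at crop 598,138 and 690,165) and the gauge below it. I'll correct the tilt, then measure the plate against the gauge in the same camera so calibration error cancels.

```bash
python3 -m handwheel '[0,0,0,-0.0044,-0.0098,0,0,0,0,0,0,0]'
cat > m.py <<'E'
from h import *
gy=5.82
G=Ro.from_euler('z',gy,degrees=True).as_matrix()
for n,go in(('scene',[.5958,.1852,0]),('top',[.5993,.1890,0])):
    im,d=snap(n); hs=cv2.cvtColor(im,cv2.COLOR_BGR2HSV); W=world(n,d)
    q=(W-go)@G
    m=(d>0)&(hs[...,0]<18)&(hs[...,1]>100)&(abs(q[...,0])<.06)&(abs(q[...,1])<.06)&(q[...,2]>.02)
    P=q[m]; print(n,len(P))
    if len(P)<30: continue
    print(' pct lo/hi x,y,z',np.percentile(P,[1,5,50,95,99],axis=0).round(4).tolist())
    if n=='scene':
        # robust plane x = a + b y + c z
        M=P
        for _ in range(6):
            A=np.c_[np.ones(len(M)),M[:,1:]]; k,*_=np.linalg.lstsq(A,M[:,0],rcond=None)
            r=P[:,0]-np.c_[np.ones(len(P)),P[:,1:]]@k; M=P[abs(r)<.0025]
        print(' near face plane: slope y(deg)',np.degrees(k[1]),'slope z',np.degrees(k[2]),'x at mean',M[:,0].mean(),'n',len(M),'x at z.02',k[0]+k[2]*.02)
        print(' face y',np.percentile(M[:,1],[1,99]),'z',np.percentile(M[:,2],[1,99]))
todo([.61,.185,.20],rack_tool(0,5.8))
E
python3 m.py
```

```text
time: 5.32
eef_pos: [0.6078, 0.1851, 0.193]
tcp_rot: [0.673, 0.74, 0.003, 0.003]
contact_force: [0.2, -0.0, -1.8]
opening: 0.11
finger_force: 49.3
scene 889
 pct lo/hi x,y,z [[-0.0593, -0.0598, 0.0494], [-0.0558, -0.059, 0.0715], [0.0068, -0.016, 0.1623], [0.0129, 0.0243, 0.428], [0.0158, 0.0366, 0.4424]]
 near face plane: slope y(deg) -2.9546851695257432 slope z -6.309574752648023 x at mean 0.005343493815279311 n 264 x at z.02 0.019106372335897473
 face y [-0.05870991  0.0248042 ] z [0.12460867 0.43845577]
top 165
 pct lo/hi x,y,z [[-0.0597, -0.034, 0.0524], [-0.0585, -0.0337, 0.0796], [0.0049, -0.0276, 0.1483], [0.0104, 0.0058, 0.2042], [0.0125, 0.0341, 0.4387]]
pos [0.6079 0.1853 0.1932] t 5.42 F [ 0.1  0.1 -0.7] op 0.105 ff 49.3
shift units [ 0.0137 -0.0017  0.0455] turn units [-0.0008  0.0053  0.0036] rows 0.2
```

```bash
sed -i 's/(q\[...,2\]>.02)/(q[...,2]>ZL)\&(q[...,2]<ZH)\&(hs[...,2]>60)/; s/abs(q\[...,0\])<.06/abs(q[...,0])<.04/; s/^gy=5.82/import sys;gy=5.82;ZL,ZH=map(float,sys.argv[1:3])/' m.py; python3 m.py .1 .21; python3 -c "
from h import *
z=Ro.from_quat(ctrl.get_state()['tcp_rot']).as_matrix();print(z.round(4))"
```

```text
scene 589
 pct lo/hi x,y,z [[0.0044, -0.0346, 0.1249], [0.0052, -0.0331, 0.1275], [0.0075, -0.0188, 0.1606], [0.0138, 0.0239, 0.2002], [0.0159, 0.0267, 0.2039]]
 near face plane: slope y(deg) -0.1879032511889395 slope z -0.14565048901532388 x at mean 0.007319199937379433 n 486 x at z.02 0.007650859382462784
 face y [-0.03451931  0.02670874] z [0.12484937 0.20345295]
top 109
 pct lo/hi x,y,z [[0.0044, -0.0337, 0.1276], [0.0046, -0.0336, 0.1295], [0.0054, -0.0302, 0.1686], [0.0112, -0.022, 0.2039], [0.0129, -0.0175, 0.2054]]
pos [0.608  0.1855 0.1929] t 5.52 F [ 0.8  0.1 -1.2] op 0.107 ff 49.3
shift units [ 0.0131 -0.0033  0.0473] turn units [-0.0007  0.005   0.0034] rows 0.2
[[-9.570e-02  9.954e-01  7.900e-03]
 [ 9.954e-01  9.570e-02  1.100e-03]
 [ 4.000e-04  8.000e-03 -1.000e+00]]
```

```bash
python3 -m handwheel '[0.024,0.015,0,0,0.002,0, 0.024,0.015,0,0,0.001,0, 0,0,0,0,0,0]'
python3 -m handwheel '[0,0,-0.06,0,0,0,0,0,-0.06,0,0,0,0,0,-0.06,0,0,0,0,0,-0.06,0,0,0,0,0,0,0,0,0]'
python3 m.py .06 .17
```

```text
time: 5.77
eef_pos: [0.616, 0.191, 0.1922]
tcp_rot: [0.672, 0.741, 0.001, 0.001]
contact_force: [0.1, 0.6, -1.5]
opening: 0.11
finger_force: 49.4
time: 6.18
eef_pos: [0.6131, 0.1905, 0.152]
tcp_rot: [0.672, 0.741, -0.002, -0.002]
contact_force: [-1.0, -0.1, -1.8]
opening: 0.107
finger_force: 49.4
scene 562
 pct lo/hi x,y,z [[0.0097, -0.0293, 0.0846], [0.0104, -0.0286, 0.087], [0.0129, -0.0139, 0.1202], [0.0184, 0.0279, 0.1595], [0.0213, 0.03, 0.1627]]
 near face plane: slope y(deg) -0.5810442567635467 slope z 0.5017753129993887 x at mean 0.01266833659965554 n 461 x at z.02 0.011779307797404177
 face y [-0.02904511  0.03003414] z [0.08462659 0.16186664]
top 97
 pct lo/hi x,y,z [[0.0101, -0.0292, 0.0851], [0.0105, -0.029, 0.0904], [0.0113, -0.0257, 0.1248], [0.0167, -0.0178, 0.1634], [0.018, -0.0138, 0.1647]]
pos [0.6145 0.1907 0.1546] t 6.28 F [ 0.1  0.  -0.9] op 0.11 ff 49.4
shift units [-0.03   -0.0378  0.3027] turn units [-0.0004 -0.0004  0.0027] rows 1.1
```

```bash
python3 -m handwheel '[0.01,0,-0.1,0,0,0,0,0,-0.1,0,0,0,0,0,-0.1,0,0,0,0,0,-0.08,0,0,0,0,0,0,0,0,0]'
python3 m.py .04 .12
```

```text
time: 6.7
eef_pos: [0.6146, 0.1904, 0.0951]
tcp_rot: [0.672, 0.741, -0.001, -0.002]
contact_force: [-0.5, 0.4, -2.7]
opening: 0.108
finger_force: 49.3
scene 382
 pct lo/hi x,y,z [[0.0106, -0.0298, 0.0413], [0.0119, -0.029, 0.0452], [0.0144, -0.0179, 0.0703], [0.0204, 0.0265, 0.1046], [0.023, 0.0297, 0.1059]]
 near face plane: slope y(deg) 0.13972632762963622 slope z 0.3604515580022351 x at mean 0.014003711186318496 n 302 x at z.02 0.013689880911113686
 face y [-0.02974514  0.02969355] z [0.04195285 0.10509019]
top 58
 pct lo/hi x,y,z [[0.0119, -0.0295, 0.0412], [0.0122, -0.0293, 0.0447], [0.0132, -0.028, 0.071], [0.0197, -0.0202, 0.1075], [0.0199, -0.0191, 0.1091]]
pos [0.6164 0.1907 0.0982] t 6.8 F [-0.1 -0.8 -2.6] op 0.109 ff 49.3
shift units [-0.0429 -0.0381  0.6783] turn units [-0.0005  0.0004  0.0027] rows 2.4
```

```bash
python3 -m handwheel '[0,0,-0.02,0,0,0,0,0,-0.02,0,0,0,0,0,0,0,0,0]';python3 -m handwheel '[0,0,-0.013,0,0,0,0,0,0,0,0,0]';python3 -m handwheel '[0,0,-0.01,0,0,0,0,0,0,0,0,0]';python3 -m handwheel '[0,0,0,0,0,0]'; python3 m.py .04 .12
```

```text
time: 7.05
eef_pos: [0.6168, 0.1908, 0.0932]
tcp_rot: [0.672, 0.741, 0.001, 0.001]
contact_force: [0.3, 0.6, -1.7]
opening: 0.104
finger_force: 49.3
time: 7.22
eef_pos: [0.6166, 0.1907, 0.091]
tcp_rot: [0.672, 0.741, 0.001, 0.0]
contact_force: [-0.0, -0.0, -2.3]
opening: 0.108
finger_force: 49.3
time: 7.38
eef_pos: [0.6166, 0.1908, 0.0894]
tcp_rot: [0.672, 0.741, 0.001, 0.0]
contact_force: [-0.5, -0.3, -2.5]
opening: 0.108
finger_force: 49.3
time: 7.47
eef_pos: [0.6166, 0.1908, 0.0894]
tcp_rot: [0.672, 0.741, 0.001, 0.0]
contact_force: [0.1, 0.4, -1.3]
opening: 0.111
finger_force: 49.3
scene 355
 pct lo/hi x,y,z [[0.0133, -0.03, 0.0417], [0.0143, -0.0287, 0.0451], [0.0166, -0.0175, 0.0664], [0.0222, 0.0275, 0.0988], [0.0239, 0.0302, 0.1005]]
 near face plane: slope y(deg) 0.08163115481335771 slope z -0.13613212044596631 x at mean 0.01629559931799981 n 283 x at z.02 0.01642957847881284
 face y [-0.0295358   0.03039395] z [0.04242551 0.09998383]
top 51
 pct lo/hi x,y,z [[0.0135, -0.0294, 0.0412], [0.0137, -0.0293, 0.0426], [0.0151, -0.0279, 0.0711], [0.0211, -0.0211, 0.0988], [0.022, -0.0198, 0.1006]]
pos [0.6167 0.1908 0.0895] t 7.57 F [-0.2  0.2 -1.1] op 0.106 ff 49.3
shift units [-0.0445 -0.0383  0.7364] turn units [-0.0006  0.0012  0.0027] rows 2.7
```

```bash
python3 -m handwheel '[0,0,-0.015,0,0,0,0,0,0,0,0,0]';python3 -m handwheel '[0,0,-0.008,0,0,0,0,0,0,0,0,0]';python3 -m handwheel '[0,0,-0.007,0,0,0,0,0,0,0,0,0]';python3 -m handwheel '[0,0,-0.005,0,0,0,0,0,0,0,0,0]'
```

```text
time: 7.73
eef_pos: [0.6164, 0.1907, 0.0868]
tcp_rot: [0.672, 0.741, 0.001, 0.0]
contact_force: [-0.5, 0.4, -1.9]
opening: 0.108
finger_force: 49.3
time: 7.9
eef_pos: [0.6164, 0.1907, 0.0857]
tcp_rot: [0.672, 0.741, 0.001, 0.0]
contact_force: [-0.6, -0.3, -1.9]
opening: 0.108
finger_force: 49.3
time: 8.07
eef_pos: [0.6167, 0.1908, 0.0856]
tcp_rot: [0.672, 0.741, 0.001, 0.0]
contact_force: [-1.5, -0.3, 1.7]
opening: 0.111
finger_force: 49.8
time: 8.23
eef_pos: [0.6168, 0.1909, 0.0856]
tcp_rot: [0.672, 0.741, 0.001, 0.0]
contact_force: [-3.3, 0.7, 6.1]
opening: 0.108
finger_force: 50.3
```

```bash
python3 -m handwheel '[0,0,0.006,0,0,0,0,0,0,0,0,0]';python3 -m handwheel '[0,0,0,0,0,0,0,0,0,0,0,0,0,0,0,0,0,0,0,0,0,0,0,0]' 0.3; python3 m.py .04 .12
```

```text
time: 8.4
eef_pos: [0.6169, 0.1909, 0.0856]
tcp_rot: [0.672, 0.741, 0.001, 0.001]
contact_force: [0.3, -0.8, 2.1]
opening: 0.11
finger_force: 49.9
time: 8.73
eef_pos: [0.6167, 0.1907, 0.085]
tcp_rot: [0.672, 0.741, 0.001, 0.0]
contact_force: [-0.9, -0.3, -0.4]
opening: 0.301
finger_force: 0.0
scene 322
 pct lo/hi x,y,z [[0.0141, -0.0294, 0.041], [0.0146, -0.0286, 0.0447], [0.0168, -0.0175, 0.0682], [0.0231, 0.0182, 0.0959], [0.0256, 0.0291, 0.0969]]
 near face plane: slope y(deg) 0.5475970256408607 slope z 0.08394968393200884 x at mean 0.016498998582644094 n 262 x at z.02 0.016546992429723097
 face y [-0.02961353  0.02897662] z [0.04174023 0.09672953]
top 43
 pct lo/hi x,y,z [[0.0142, -0.0291, 0.0418], [0.0143, -0.029, 0.0438], [0.0155, -0.0277, 0.0676], [0.0211, -0.0217, 0.0953], [0.0219, -0.0194, 0.097]]
pos [0.6166 0.1907 0.085 ] t 8.83 F [0.2 0.4 0.2] op 0.304 ff 0.0
shift units [-0.0443 -0.0381  0.7668] turn units [-0.0006  0.0011  0.0027] rows 2.8
```

The plate stands released, about 4 mm from the fixed jaw, centred and parallel. I'll retreat straight up and go behind the post.

```bash
python3 -m handwheel '[0,0,0.08,0,0,0,0,0,0.15,0,0,0,0,0,0.25,0,0,0,0,0,0.25,0,0,0,0,0,0,0,0,0]'
python3 -m handwheel '[-0.21,-0.022,0,0,0,0,-0.21,-0.022,0,0,0,0,-0.21,-0.022,0,0,0,0,-0.21,-0.022,0,0,0,0,0,0,0,0,0,0]' 0
python3 - <<'E'
from h import *
todo([.4908,.1779,.079],rack_tool(0,5.8))
E
python3 m.py .04 .12
```

```text
time: 9.25
eef_pos: [0.6214, 0.1916, 0.2059]
tcp_rot: [0.672, 0.741, 0.008, 0.006]
contact_force: [1.6, 0.5, 1.9]
opening: 0.299
finger_force: 0.0
time: 9.67
eef_pos: [0.4848, 0.1774, 0.1932]
tcp_rot: [0.672, 0.741, -0.001, -0.002]
contact_force: [0.2, -0.9, -0.9]
opening: -0.002
finger_force: 0.0
pos [0.4848 0.1774 0.1932] t 9.67 F [ 0.2 -0.9 -0.9] op -0.002 ff 0.0
shift units [ 0.0397  0.0034 -0.7611] turn units [-0.0001 -0.0027  0.0019] rows 2.7
scene 548
 pct lo/hi x,y,z [[0.0136, -0.0295, 0.0421], [0.0146, -0.0281, 0.0475], [0.017, -0.0034, 0.0741], [0.0232, 0.0274, 0.0965], [0.0254, 0.03, 0.0973]]
 near face plane: slope y(deg) 0.5464158893256054 slope z -0.22810895129876688 x at mean 0.01663488557901601 n 438 x at z.02 0.016864123941466937
 face y [-0.02895326  0.03000055] z [0.04243448 0.09717267]
top 349
 pct lo/hi x,y,z [[0.0139, -0.0289, 0.0424], [0.0142, -0.0283, 0.0485], [0.0153, -0.0011, 0.0889], [0.0219, 0.0257, 0.0974], [0.0228, 0.028, 0.0988]]
pos [0.4901 0.1776 0.1954] t 9.77 F [0.5 1.2 1.2] op -0.002 ff 0.0
shift units [0.7992 0.0491 0.0307] turn units [-0.0007  0.0022  0.0024] rows 2.9
```

```bash
python3 -m handwheel '[0,0,-0.19,0,0,0,0,0,-0.19,0,0,0,0,0,-0.19,0,0,0,0,0,-0.19,0,0,0,0,0,0,0,0,0]'
python3 -m handwheel '[0,0,0,0,0,0]'
python3 - <<'E'
from h import *
todo([.4908,.1779,.079],rack_tool(0,5.8))
a,_=snap('top');b,_=snap('scene')
A=cv2.resize(a[165:295,160:260],None,fx=3.9,fy=3.9,interpolation=2);B=cv2.resize(b[170:260,160:280],None,fx=3.3,fy=5.64,interpolation=2)[:507]
cv2.imwrite('pics/p4.png',np.hstack([A,B]))
E
```

```text
time: 10.18
eef_pos: [0.4882, 0.1769, 0.0755]
tcp_rot: [0.672, 0.74, -0.003, -0.003]
contact_force: [-1.5, 1.1, -0.2]
opening: -0.002
finger_force: 0.0
time: 10.27
eef_pos: [0.491, 0.1774, 0.0799]
tcp_rot: [0.672, 0.74, -0.0, -0.0]
contact_force: [-0.2, 0.3, -0.5]
opening: 0.001
finger_force: 0.0
pos [0.491  0.1774 0.0799] t 10.27 F [-0.2  0.3 -0.5] op 0.001 ff 0.0
shift units [-0.0011  0.0031 -0.006 ] turn units [-0.0003 -0.0005  0.0028] rows 0.0
```

View pics/p4.png

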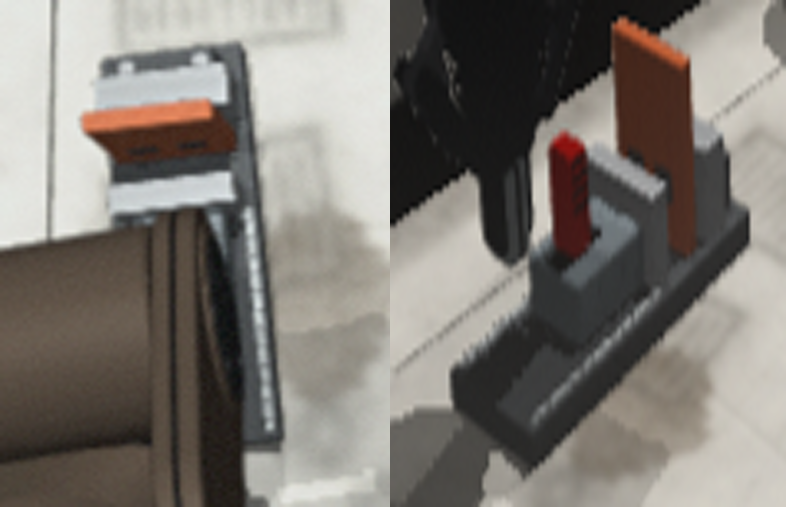

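The plate stands upright between the jaws. The shut fingers are behind the red post (scene crop: fingers 505,230, post 570,195). Now I'll push gently along the gauge's x.

```bash
python3 -m handwheel '[0.03,0.003,0,0,0,0,0.03,0.003,0,0,0,0,0.02,0.002,0,0,0,0,0.02,0.002,0,0,0,0,0,0,0,0,0,0]'
python3 -m handwheel '[0.02,0.002,0,0,0,0,0.02,0.002,0,0,0,0,0.02,0.002,0,0,0,0,0,0,0,0,0,0]'
python3 -m handwheel '[0.02,0.002,0,0,0,0,0.02,0.002,0,0,0,0,0.02,0.002,0,0,0,0,0,0,0,0,0,0]'
cat > j.py <<'E'
from h import *
G=Ro.from_euler('z',5.82,degrees=True).as_matrix()
for n,go in(('scene',[.5958,.1852,0]),('top',[.5993,.1890,0])):
    im,d=snap(n);q=(world(n,d)-go)@G;h=cv2.cvtColor(im,cv2.COLOR_BGR2HSV)
    c=(d>0)&(h[...,0]<18)&(h[...,1]>100)&(h[...,2]>60)
    m=(d>0)&~c&(abs(q[...,1])<.03)&(abs(q[...,2]-.056)<.003)&(q[...,0]>-.03)&(q[...,0]<.06)
    H,e=np.histogram(q[m][:,0]*1e3,np.arange(-30,60,2)); print(n,'jaw',[(int(a),int(b)) for a,b in zip(e,H) if b])
    m=c&(abs(q[...,1])<.045)&(q[...,2]>.09)&(q[...,2]<.105)&(abs(q[...,0])<.05)
    print(' plate top x,y',np.percentile(q[m],[3,97],axis=0).round(4)[:,:2].tolist())
E
python3 j.py
```

```text
time: 10.78
eef_pos: [0.5068, 0.1791, 0.0814]
tcp_rot: [0.672, 0.741, 0.002, 0.001]
contact_force: [-0.9, 0.6, 0.4]
opening: -0.001
finger_force: 0.0
time: 11.12
eef_pos: [0.5153, 0.18, 0.0807]
tcp_rot: [0.672, 0.741, 0.001, 0.0]
contact_force: [0.0, -0.2, 0.0]
opening: -0.003
finger_force: 0.0
time: 11.45
eef_pos: [0.5241, 0.1809, 0.0806]
tcp_rot: [0.672, 0.741, 0.001, 0.0]
contact_force: [-1.1, 0.5, -0.5]
opening: -0.004
finger_force: 0.2
scene jaw [(-14, 6), (-12, 19), (-10, 18), (-8, 15), (-6, 14), (-4, 9), (-2, 19), (0, 13), (2, 4), (4, 1), (30, 4), (32, 1), (34, 4), (36, 2), (38, 4), (40, 2), (42, 3), (44, 5), (46, 2), (48, 4), (50, 5)]
 plate top x,y [[0.0152, -0.028], [0.0258, 0.0302]]
top jaw [(-14, 1), (-12, 5), (-10, 4), (-8, 2), (-6, 3), (-4, 5), (-2, 3), (0, 3), (30, 3), (32, 7), (34, 31), (36, 31), (38, 30), (40, 32), (42, 30), (44, 30), (46, 31), (48, 27), (50, 4)]
 plate top x,y [[0.0145, -0.0275], [0.0229, 0.0281]]
```

```bash
python3 -m handwheel '[0.016,0.0016,0,0,0,0,0.016,0.0016,0,0,0,0,0.016,0.0016,0,0,0,0,0.016,0.0016,0,0,0,0,0,0,0,0,0,0]'
python3 -m handwheel '[0.01,0.001,0,0,0,0,0.01,0.001,0,0,0,0,0.01,0.001,0,0,0,0,0,0,0,0,0,0]'
python3 j.py
```

```text
time: 11.97
eef_pos: [0.5337, 0.1818, 0.0807]
tcp_rot: [0.672, 0.741, 0.001, 0.0]
contact_force: [-0.9, 0.2, -0.6]
opening: -0.001
finger_force: 0.2
time: 12.3
eef_pos: [0.5378, 0.1823, 0.0806]
tcp_rot: [0.672, 0.741, 0.001, 0.0]
contact_force: [-1.4, -0.1, 1.9]
opening: 0.001
finger_force: 0.6
scene jaw [(-2, 1), (0, 6), (2, 18), (4, 16), (6, 12), (8, 15), (10, 14), (12, 12), (14, 9), (16, 7), (28, 1), (30, 5), (32, 2), (34, 1), (36, 4), (38, 2), (40, 4), (42, 2), (44, 4), (46, 5), (48, 5), (50, 3)]
 plate top x,y [[0.0149, -0.0273], [0.0271, 0.0255]]
top jaw [(0, 3), (2, 3), (4, 3), (6, 3), (8, 3), (10, 3), (12, 3), (14, 3), (28, 2), (30, 1), (32, 3), (34, 7), (36, 6), (38, 7), (40, 14), (42, 20), (44, 19), (46, 29), (48, 29), (50, 2)]
 plate top x,y [[0.0149, -0.0287], [0.0216, -0.026]]
```

```bash
for i in 1; do python3 -m handwheel '[0.007,0.0007,0,0,0,0,0.007,0.0007,0,0,0,0,0,0,0,0,0,0]'; python3 -m handwheel '[0.007,0.0007,0,0,0,0,0,0,0,0,0,0,0,0,0,0,0,0]'; python3 -m handwheel '[0.007,0.0007,0,0,0,0,0,0,0,0,0,0,0,0,0,0,0,0]'; done
python3 j.py
```

```text
time: 12.65
eef_pos: [0.5397, 0.1825, 0.0806]
tcp_rot: [0.672, 0.741, 0.001, 0.0]
contact_force: [-1.5, -0.4, 1.0]
opening: -0.004
finger_force: 1.0
time: 12.9
eef_pos: [0.5409, 0.1826, 0.0806]
tcp_rot: [0.672, 0.741, 0.001, 0.0]
contact_force: [-1.3, -0.4, 1.8]
opening: 0.002
finger_force: 0.8
time: 13.15
eef_pos: [0.542, 0.1827, 0.0806]
tcp_rot: [0.672, 0.741, 0.001, 0.0]
contact_force: [-1.9, -0.3, 0.5]
opening: 0.001
finger_force: 0.9
scene jaw [(4, 11), (6, 20), (8, 9), (10, 17), (12, 8), (14, 17), (16, 13), (18, 9), (20, 3), (30, 1), (32, 3), (36, 3), (38, 4), (40, 1), (42, 3), (44, 5), (46, 3), (48, 2), (50, 4)]
 plate top x,y [[0.019, -0.0275], [0.03, 0.0245]]
top jaw [(4, 2), (6, 2), (8, 3), (10, 2), (12, 4), (14, 2), (16, 3), (18, 2), (30, 1), (32, 3), (34, 3), (36, 3), (38, 6), (40, 6), (42, 5), (44, 6), (46, 14), (48, 17), (50, 2)]
 plate top x,y [[0.0199, -0.0282], [0.0245, -0.0271]]
```

```bash
for i in 1; do python3 -m handwheel '[0.007,0.0007,0,0,0,0,0,0,0,0,0,0,0,0,0,0,0,0]'; python3 -m handwheel '[0.007,0.0007,0,0,0,0,0,0,0,0,0,0,0,0,0,0,0,0]';python3 -m handwheel '[0.007,0.0007,0,0,0,0,0,0,0,0,0,0,0,0,0,0,0,0]'; done
python3 j.py
```

```text
time: 13.5
eef_pos: [0.5431, 0.1828, 0.0806]
tcp_rot: [0.672, 0.741, 0.001, 0.0]
contact_force: [-2.3, 1.1, 0.5]
opening: -0.001
finger_force: 0.9
time: 13.75
eef_pos: [0.544, 0.1829, 0.0806]
tcp_rot: [0.672, 0.741, 0.001, 0.0]
contact_force: [-3.2, 0.0, 0.2]
opening: 0.003
finger_force: 1.1
time: 14.0
eef_pos: [0.5449, 0.183, 0.0806]
tcp_rot: [0.672, 0.741, 0.001, 0.0]
contact_force: [-2.7, 0.0, 2.0]
opening: 0.001
finger_force: 1.6
scene jaw [(4, 2), (6, 14), (8, 26), (10, 8), (12, 15), (14, 11), (16, 14), (18, 7), (20, 10), (22, 3), (30, 3), (36, 1), (38, 3), (40, 3), (42, 2), (44, 3), (46, 3), (48, 5), (50, 2)]
 plate top x,y [[0.0202, -0.0283], [0.0306, 0.0232]]
top jaw [(6, 3), (8, 3), (10, 3), (12, 3), (14, 3), (16, 3), (18, 3), (20, 3), (32, 3), (34, 3), (36, 2), (38, 5), (40, 5), (42, 6), (44, 4), (46, 7), (48, 7)]
 plate top x,y [[0.0208, -0.0286], [0.0271, -0.0268]]
```

```bash
python3 -m handwheel '[0.009,0.0009,0,0,0,0,0,0,0,0,0,0,0,0,0,0,0,0]'; python3 -m handwheel '[0.009,0.0009,0,0,0,0,0,0,0,0,0,0,0,0,0,0,0,0]'; python3 -m handwheel '[0.009,0.0009,0,0,0,0,0,0,0,0,0,0,0,0,0,0,0,0]'
python3 j.py
```

```text
time: 14.35
eef_pos: [0.5461, 0.1832, 0.0806]
tcp_rot: [0.672, 0.741, 0.001, -0.0]
contact_force: [-4.4, -0.7, 2.3]
opening: 0.003
finger_force: 2.4
time: 14.6
eef_pos: [0.5472, 0.1832, 0.0806]
tcp_rot: [0.672, 0.741, 0.0, -0.0]
contact_force: [-5.7, -0.4, 3.3]
opening: -0.004
finger_force: 3.0
time: 14.85
eef_pos: [0.5482, 0.1834, 0.0806]
tcp_rot: [0.672, 0.741, -0.0, -0.001]
contact_force: [-7.5, -0.7, 3.9]
opening: 0.002
finger_force: 3.6
scene jaw [(4, 3), (6, 14), (8, 17), (10, 11), (12, 13), (14, 12), (16, 12), (18, 14), (20, 6), (22, 2), (30, 2), (32, 2), (34, 2), (36, 2), (38, 3), (40, 1), (42, 2), (44, 2), (46, 7), (48, 2), (50, 2)]
 plate top x,y [[0.02, -0.0274], [0.0313, 0.0209]]
top jaw [(6, 2), (8, 2), (10, 2), (12, 1), (14, 2), (16, 5), (20, 2), (28, 1), (30, 1), (32, 1), (34, 3), (36, 3), (38, 2), (40, 6), (42, 5), (44, 6), (46, 5), (48, 6), (50, 1)]
 plate top x,y [[0.0231, -0.0286], [0.0246, -0.0283]]
```

Shut and pressing at 7.5 N, with the spring compressing linearly. I'll back off slowly, then retreat and check.

```bash
python3 -m handwheel '[-0.015,-0.0015,0,0,0,0,-0.015,-0.0015,0,0,0,0,-0.02,-0.002,0,0,0,0,-0.04,-0.004,0,0,0,0,-0.1,-0.01,0,0,0,0]'
python3 -m handwheel '[-0.05,-0.005,0,0,0,0,0,0,0.2,0,0,0,0,0,0.2,0,0,0,0,0,0.2,0,0,0,0,0,0.2,0,0,0]'
python3 -m handwheel '[-0.2,-0.1,0.1,0,0,0,0,-0.2,0.1,0,0,0,0,-0.2,0.1,0,0,0,0,-0.2,0,0,0,0,0,0,0,0,0,0]'
python3 -m handwheel '[0,-0.2,0,0,0,0,0,-0.2,0,0,0,0,0,-0.2,0,0,0,0,0,0,0,0,0,0,0,0,0,0,0,0]'
python3 j.py; python3 m.py .05 .12; python3 - <<'E'
from h import *
a,_=load('top');b,_=load('scene')
A=cv2.resize(a[165:295,160:260],None,fx=3.9,fy=3.9,interpolation=2);B=cv2.resize(b[165:295,170:270],None,fx=3.9,fy=3.9,interpolation=2)
cv2.imwrite('pics/p5.png',np.hstack([A,B]));cv2.imwrite('pics/s5.png',b)
E
```

```text
time: 15.37
eef_pos: [0.5228, 0.1806, 0.0816]
tcp_rot: [0.672, 0.74, 0.003, 0.002]
contact_force: [-0.3, -0.1, 0.6]
opening: 0.0
finger_force: 0.0
time: 15.78
eef_pos: [0.5132, 0.1797, 0.2021]
tcp_rot: [0.672, 0.741, 0.002, 0.001]
contact_force: [0.6, 0.8, -0.1]
opening: -0.004
finger_force: 0.0
time: 16.2
eef_pos: [0.4842, 0.0711, 0.2476]
tcp_rot: [0.673, 0.739, 0.002, 0.003]
contact_force: [0.4, -0.8, -1.5]
opening: 0.0
finger_force: 0.0
time: 16.62
eef_pos: [0.4833, -0.016, 0.2456]
tcp_rot: [0.673, 0.74, 0.001, 0.001]
contact_force: [-0.5, 0.3, 0.1]
opening: -0.001
finger_force: 0.0
scene jaw [(6, 16), (8, 18), (10, 15), (12, 9), (14, 16), (16, 10), (18, 13), (20, 7), (24, 2), (28, 1), (30, 1), (34, 2), (36, 1), (40, 4), (42, 2), (44, 2), (46, 7), (48, 3), (50, 2)]
 plate top x,y [[0.0203, -0.0276], [0.031, 0.0286]]
top jaw [(-30, 1), (4, 5), (6, 32), (8, 30), (10, 32), (12, 30), (14, 30), (16, 36), (18, 30), (20, 6), (30, 1), (32, 2), (34, 3), (36, 3), (38, 11), (40, 36), (42, 28), (44, 31), (46, 34), (48, 27), (50, 3)]
 plate top x,y [[0.0198, -0.0269], [0.0283, 0.0273]]
scene 565
 pct lo/hi x,y,z [[-0.0398, -0.029, 0.0511], [-0.0393, -0.0274, 0.056], [0.022, -0.004, 0.078], [0.0284, 0.0255, 0.096], [0.0316, 0.0299, 0.097]]
 near face plane: slope y(deg) 0.2737722444188001 slope z 0.445995105534583 x at mean 0.022172291577635787 n 360 x at z.02 0.021673294765620375
 face y [-0.02806741  0.03028494] z [0.05624619 0.09681854]
top 387
 pct lo/hi x,y,z [[-0.0396, -0.0287, 0.056], [-0.037, -0.0269, 0.0608], [0.0205, -0.0015, 0.0876], [0.0273, 0.0254, 0.0978], [0.0284, 0.0283, 0.0987]]
pos [ 0.4831 -0.0141  0.2455] t 16.82 F [ 0.2 -0.2 -0.4] op 0.003 ff 0.0
shift units [ 0.8458  1.3273 -0.3034] turn units [-0.0008  0.0012  0.0017] rows 5.8
```

View pics/p5.png

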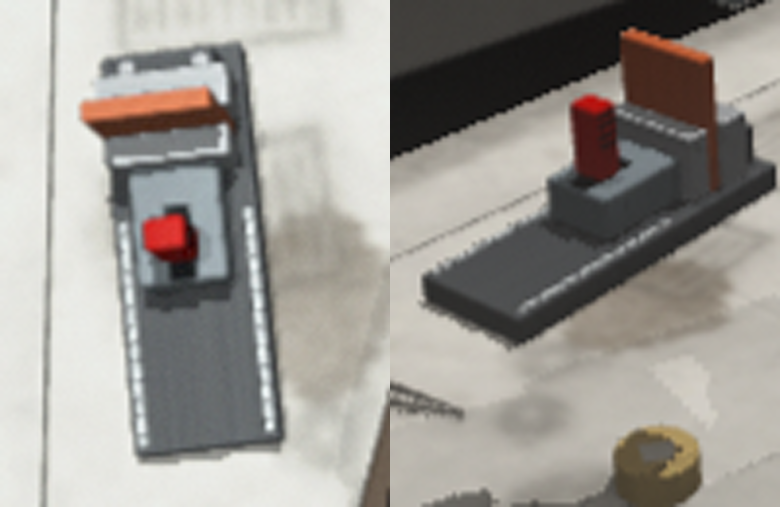

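View pics/s5.png

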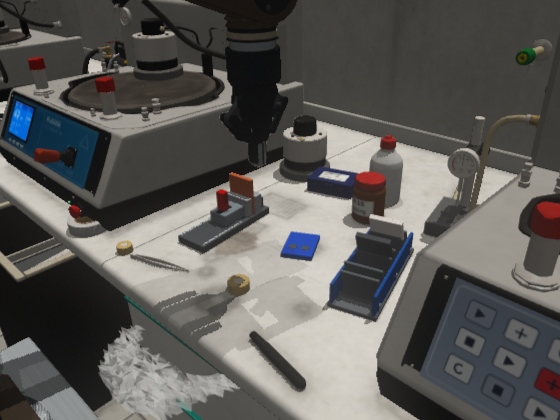

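The plate stands clamped between the jaws (scene crop 670,100), with jaw, plate and fixed jaw flush. The puck (238,284) and the white and dark plates are where they were, and the arm is clear. Handing in.

```bash
python3 -c "
from plant import ctrl
print(ctrl.sign_off())"
```

```text
the job is handed in; nothing more can be done
None
```

The copper plate stands upright and centred in the gauge, held flat against the fixed jaw by the shut movable jaw; the other two plates and the puck are untouched, and the job was handed in at about 17 s.

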